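# Set the stall's solar power box by fingertip

### The job

On the grey solar power box, push the black pointer of the selector round clockwise with a fingertip, click by click, until it rests at the fourth round stud after the long 'off' bar, never letting it run on past that stud. Then press the round push button right of the selector fully in and let it come back up. Only touch and push: do not pinch the pointer, and leave the box and everything else on the shelf where they stand.

Things in the scene. Friction and masses are not known exactly. Their poses are not given: they have to be found in the camera images.
- power_box: grey power box standing loose on the shelf on rubber feet, about 2.2 kg, 180 (its x) x 260 (its y) x 85 high mm. Origin: centre of its underside; x points to the far side, y to its left (seen from the robot at yaw 0), z up. On its flat top are the selector (left half) and the push button (right half).
- selector_axis (a point): the selector's turning axis where it meets the box top (85 mm above the shelf), at x = -5, y = +45 mm in the box's frame. Its own y axis points along the pointer. A black hub, 38 mm across, rises 23 mm here.
- off_bar (a point): the 'off' mark: a long steel bar inlaid in the box top 66 mm from the selector's axis, on its box +y side. Six round studs, 8 mm across, follow at the same radius, one every 30 degrees clockwise seen from above (the third on the axis's box +x side, the sixth on -y). All marks are under 1 mm proud and not in the way.
- pointer_tip (a point): outer end of the selector's black pointer bar, 50 mm from the axis, 17.5 mm above the box top. The bar is 14 mm wide (6 mm over the last 2 mm), its underside 6 mm and its cheeks' top 24 mm above the box top; a 6 mm wide spine along its middle, with a pale line, rises to 29 mm. A fingertip beside it pushes it round.
- selector (a joint): selector angle, rad: 0 = pointer at the off bar (box +y), growing clockwise seen from above to 3.14; hard stops at both ends. Detents every 0.5236 (fourth stud = 2.094). About 0.11 N m (3 N near the tip) pushes it out of a detent; a little past halfway it snaps on by itself into the next, and stays there. Starts between the off bar and the second stud.
- lead_cheek: the 48 mm long, 18 mm high side face plate of the pointer that faces clockwise (where it is going); origin at its middle, 24 mm from the axis, turns with the pointer
- trail_cheek: the like side plate that faces anticlockwise, the one to push on; origin at its middle, 24 mm from the axis. Finger pressure on both cheeks at once counts as pinching.
- power_button_top (a point): centre of the top of the round grey push button, 30 mm across, in a dark round housing on the box top at x = -20, y = -90 mm in the box's frame; it is pressed straight down
- power_button (a joint): travel of the push button, m: 0 = up, 0.006 = fully in; about 5 N holds it fully in; it springs back. It must not be pressed before the selector is at the fourth stud.
- stand: bystander: slotted acacia stand, 85 x 130 x 32 high mm, left of the box; origin: centre of underside
- rack_a: bystander: slim green bead rack, 12 x 150 x 110 high mm, standing loose in the stand's near groove; origin: centre of underside
- rack_b: bystander: the like rack in the far groove
- money_box: bystander: red clay money box, 96 mm across, 94 high; origin: centre of underside
- cash_tin: bystander: dented aluminium cash tin, 114 x 89 x 56 high mm, 69 with its wire handle; origin: centre of underside
- desk_bell: bystander: chrome desk bell with a small plunger, 80 mm across, 58 high; not the button meant; origin: centre of underside
- horn_comb: bystander: dark cow-horn comb lying flat, 43 x 130 x 8 mm; origin: underside, at the middle of its back

How it is judged:
By the outcome, as a careful person would: the job done as asked, in the order asked, and still so for the second after the job is handed in, with the robot touching nothing.
It also fails if it takes over 51 s, if anything falls off the work surface, if the arm or the gripper's body presses on something with over 40 N, if the wrist force passes 120 N, or if a joint passes its speed limit or range.

### The arm

A 6-joint arm with a two-finger parallel gripper is mounted at the origin on the work surface. World frame = base frame: x ahead of the robot, y to its left, z up, the work surface at z = 0. Lengths are in m, angles in rad, forces in N, time in s.
With the tool pointing down it reaches from about 0.3 to 0.875 m from the base axis. Payload 6.4 kg.
Tool frame: the origin (TCP) lies at the very end of the fingers, on their centre line; the grasp point (between the pads) lies 19 mm behind it; z points along the fingers, y is the line along which they close (so a half turn about z gives the same grasp; the last joint's range is limited). The gripper opens to 88 mm and grips with 3 to 60 N. Pads are 18 mm wide; open, the fingers measure 123 mm over their backs; the gripper's body (75 mm by 187 mm) begins 45 mm behind the grasp point.
Start: joints at [0.991, 0.181, 1.607, -0, 1.354, -0.206], TCP at [0.21, 0.535, 0.239] pointing down, gripper open.
Joint ranges: [-2.99, 2.99], [-0.89, 2.07], [0.3, 2.58], [-1.14, 4.28], [0, 2.63], [-3.12, 3.12]. Speed limits (rad/s): [2.57, 2.57, 3.01, 3.14, 3.14, 3.14].

### API

Orientations are given as a unit quaternion [w, x, y, z].
In Python, from rig import env, cams, regions_of gives the robot as it stands.
- The arm moves only by the tool step_arm, never from a script. Its argument "increments" is a list of rows, each a list of 3 entries, a list of its own where there are three numbers: the shift along the tool's x, y, z each as a share of 0.4 m, from -1 to 1, then the turn, a rotation vector about the tool's x, y, z each as a share of 120 degrees, from -1 to 1, then the opening, from 0 (shut) to 1 (fully open). A call has 1 to 5 rows; each row is the pose to reach, as a shift and turn from the pose commanded when the call began, along the tool's axes at that moment; what a row does not reach only later rows make up. A row lasts 1/8 s, in which the tool goes at most 62.5 mm and 10.7 degrees, less where a joint would pass 70% of its speed; a pose out of reach is approached as far as the arm can. A call with a number of a shift or a turn outside -1 to 1 is refused whole. A call with a gripper value outside its range is refused whole. The fingers move at their own pace and stop on an object; "squeeze" is the grip in N (left out, the last holds). Time passes only in rows, so rows that repeat a pose let the fingers close. It gives the time, the measured TCP pose, the force, the opening and the grip force at its end, in the units of the state.
- env.sense(): the state, without advancing time (a new reading comes with each control period).
- cams.grab_frame(name): name is "scene" or "top" or "wrist"; returns the picture (400x640x3 uint8, blue, green, red); there is no depth.
- cams.camera_info(name): a dict with "camera_matrix" (3x3 intrinsics, pixels), "k1" (the pictures are not rectified: a ray, as slopes to the right and down, at radius r is drawn at 1 + k1 r^2 times it, then the intrinsics apply), "rvec" (rotation vector, rad) and "tvec" (3), from world to camera coordinates, as OpenCV has them. Camera axes: x right, y down, z forward; pixel columns grow to the right and rows downward; lengths in m; the calibration is good to about 2 mm. A picture is of the moment at which its call begins: read the wrist's pose just before it. camera_info takes no time and is no camera call; for the wrist camera it gives the pose at the moment of the call.
- env.job_done(): hands the job in; it is judged then, once.
Trained networks look in the newest picture that a camera, given by its name, has taken for a name from the list of things; names that differ only in an ending like _2 or _b are one class to them, and where a whole thing is asked for, a point or a joint stands for the part that bears it (a point fixed in the world has none). Each returns a list of dicts, best first, with "score" (0 to 1); they miss things now and then, are a little off and sometimes report something else, mostly with a low value. They report only what shows in the picture. A call takes as long as a camera call.
- regions_of(camera, name): "mask" (400x640 bool, what is visible of it) and "pixel" ([column, row] in pixels, amid what is visible of it).
The state is a dict: "time": time; "q": joint angles; "joint_velocities": joint speeds; "effort": joint torques, N m; "tcp_pos": TCP position; "orientation": TCP orientation; "ft_force": force on the tool from outside, world axes, zero at the start; "ft_torque": the same for the moment, N m; "opening": finger opening in m; "finger_force": force on a finger pad.
Only numpy, scipy, OpenCV 4.12 (cv2) and the standard library are available. Lean on these libraries where they do the work, as an engineer would, in place of code of your own. Each camera call takes 0.05 s, during which the arm holds its last target. There are 200 camera calls.

## Working session

There is one attempt and no reset: what is moved stays moved. The work goes in short steps, Python scripts to look and compute and a tool call to move; the robot and the scene stay as the last step left them, time stands still between calls to the robot, and variables do not carry over. Pictures are saved under pics/ and viewed, at most 10 in all, crops included, and the job is handed in when it is done.

Besides the shell and the picture viewer there is one more tool, called as a command line: name --argument value ..., lists and objects as JSON in quotes. step_arm: Moves the arm, as the interface text tells. Its arguments: {"type":"object","properties":{"increments":{"type":"array"},"squeeze":{"type":"number"}},"required":["increments"]}

```bash
mkdir -p pics; cat > h.py <<'E'
import numpy as np, cv2
from rig import env, cams, regions_of
from scipy.spatial.transform import Rotation as R
def cam(n):
    c=cams.camera_info(n); return np.array(c["camera_matrix"],float),c["k1"],R.from_rotvec(np.ravel(c["rvec"])).as_matrix(),np.ravel(c["tvec"])
def ray(n,px,z,c=None):
    K,k,Rm,t=c or cam(n)
    p=cv2.undistortPoints(np.array([[px]],float),K,np.array([k,0,0,0,0.]))[0,0]
    d=Rm.T@np.array([p[0],p[1],1]); o=-Rm.T@t
    return o+d*(z-o[2])/d[2]
def proj(n,P,c=None):
    K,k,Rm,t=c or cam(n)
    return cv2.projectPoints(np.array(P,float).reshape(-1,1,3),cv2.Rodrigues(Rm)[0],t,K,np.array([k,0,0,0,0.]))[0][:,0]
E
python3 - <<'E'
from h import *
for n in ["top","scene"]:
    im=cams.grab_frame(n); cv2.imwrite(f"pics/{n}1.png",im)
    for o,z in [("power_box",.085),("selector_axis",.108),("pointer_tip",.11),("power_button_top",.1)]:
        for r in regions_of(n,o)[:2]:
            print(n,o,round(r["score"],2),np.round(r["pixel"]),r["mask"].sum(),ray(n,r["pixel"],z).round(3))
s=env.sense(); print(s["time"],s["tcp_pos"],s["orientation"],s["opening"])
E
```

```text
top power_box 0.72 [352. 211.] 7697 [ 0.553 -0.026  0.085]
top selector_axis 0.73 [330. 208.] 299 [0.558 0.028 0.108]
top pointer_tip 0.87 [332. 206.] 272 [0.562 0.025 0.11 ]
scene power_box 0.9 [298. 208.] 8326 [ 0.601 -0.004  0.085]
scene selector_axis 0.67 [319. 195.] 341 [0.563 0.03  0.108]
scene pointer_tip 0.76 [316. 196.] 344 [0.57  0.027 0.11 ]
scene power_button_top 0.42 [265. 174.] 116 [ 0.557 -0.12   0.1  ]
scene power_button_top 0.16 [300. 210.] 8463 [0.616 0.009 0.1  ]
0.5 [0.20992991 0.5353005  0.23867957] [-1.99298544e-05  1.85793013e-01  9.82588904e-01 -3.59248972e-05] 0.08836768874216029
```

```bash
python3 - <<'E'
import cv2
im=cv2.imread("pics/top1.png"); cv2.imwrite("pics/top1c.png",cv2.resize(im[130:290,250:460],None,fx=3.7,fy=3.7,interpolation=cv2.INTER_CUBIC))
E
```

```text
(no output)
```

View pics/scene1.png

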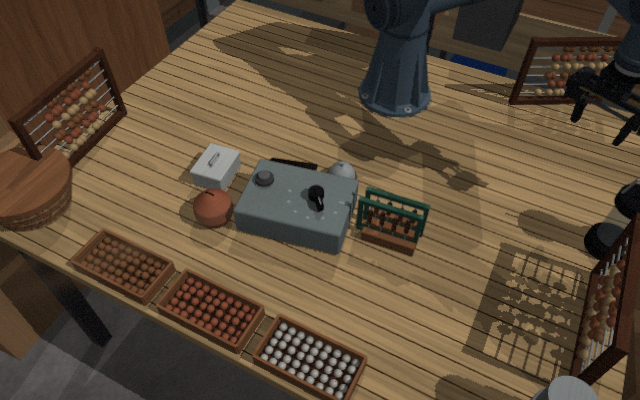

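View pics/top1c.png

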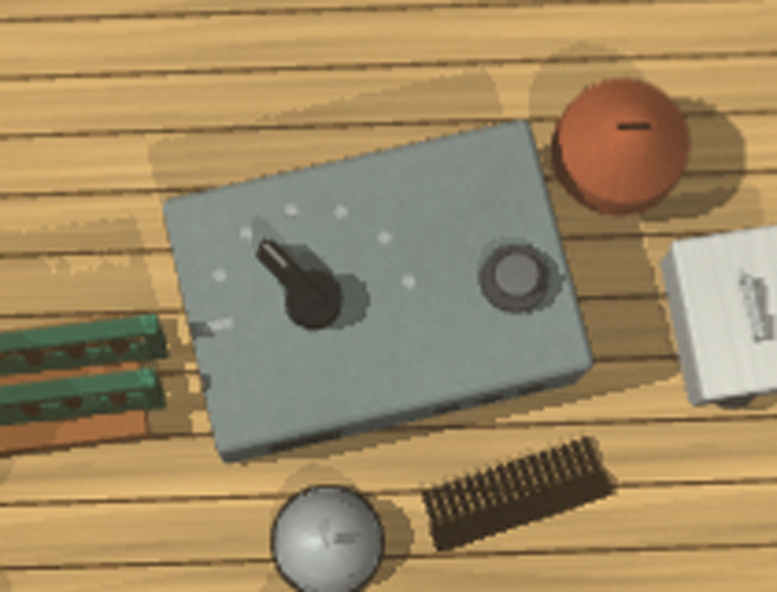

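The scene view shows the box with its button at (264,178) and selector at (317,195). In the top crop the off bar is at (222,324), with studs running clockwise from (219,275) to (408,281). The pointer aims at stud 2 (247,233) and the button is at (517,272). Next I'll fit the box pose from the studs.

```bash
cat >> h.py <<'E'
import sys, os, json
def box():
    return json.load(open("box.json"))   # x,y,yaw
def b2w(p):
    x,y,a=box(); c,s=np.cos(a),np.sin(a); return np.array([x+c*p[0]-s*p[1],y+s*p[0]+c*p[1]])
def plan(xy,z,yang,cmd=None):
    """print increments from current pose to TCP xy,z, tool down with tool-y at world angle yang (deg)"""
    s=env.sense(); q=s["orientation"]; Rc=R.from_quat([q[1],q[2],q[3],q[0]]); 
    y=np.radians(yang); Y=np.array([np.cos(y),np.sin(y),0]); Z=np.array([0,0,-1.]); X=np.cross(Y,Z)
    Rt=R.from_matrix(np.stack([X,Y,Z],1))
    d=Rc.inv().apply(np.array([*xy,z])-s["tcp_pos"]); r=(Rc.inv()*Rt).as_rotvec(degrees=True)
    print("t",s["time"],"tcp",np.round(s["tcp_pos"],4),"F",np.round(s["ft_force"],2),"->",np.round([*xy,z],4))
    print("shift",np.round(d/.4,4),"turn",np.round(r/120,4), "mm",np.round(d*1000,1),"deg",np.round(r,1))
def finger(theta,gap,rad=36,half=17.5):
    """TCP xy and tool-y angle for finger on the trailing side, pointer at theta deg"""
    x,y,a=box(); ax=b2w([-.005,.045]); ph=a+np.radians(90-theta)
    u=np.array([np.cos(ph),np.sin(ph)]); n=np.array([-u[1],u[0]])
    return ax+u*rad/1e3+n*(7+half+gap)/1e3, np.degrees(ph)+90
E
python3 - <<'E'
from h import *
from scipy.optimize import least_squares
pts=np.array([(219,275),(247,233),(291,210),(341,212),(384,237),(408,281)])
px=(pts+.5)/3.7-.5+[250,130]
W=np.array([ray("top",p,.0855)[:2] for p in px])
th=np.radians(90-30*np.arange(1,7)); M=np.array([-.005,.045])+.066*np.stack([np.cos(th+np.pi/2-0*th)*0,th*0],1)
M=np.array([[-.005+.066*np.sin(np.radians(30*k)),.045+.066*np.cos(np.radians(30*k))] for k in range(1,7)])
def f(p): c,s=np.cos(p[2]),np.sin(p[2]); return (np.c_[p[0]+c*M[:,0]-s*M[:,1],p[1]+s*M[:,0]+c*M[:,1]]-W).ravel()
r=least_squares(f,[.55,-.02,.2]); print(r.x,np.degrees(r.x[2]),"res mm",np.round(r.fun*1e3,1))
json.dump(list(r.x),open("box.json","w"))
ax=b2w([-.005,.045]); print("axis",ax,"button",b2w([-.02,-.09]))
bp=ray("top",(np.array([517,272])+.5)/3.7-.5+[250,130],.1);print("button seen (z.1)",bp)
tip=ray("top",(np.array([265,241])+.5)/3.7-.5+[250,130],.085+.026); d=tip[:2]-ax
print("tip r",np.linalg.norm(d),"theta",90+np.degrees(r.x[2])-np.degrees(np.arctan2(d[1],d[0])))
xy,a=finger(60,12); plan(xy,.2,a)
print(proj("top",[*ax,.108]))
E
```

```text
[ 0.56637147 -0.02528345  0.19585121] 11.22144781402542 res mm [ 0.1 -0.3  0.   0.5  0.   0.2  0.3 -0.  -0.3 -0.  -0.1 -0.3]
axis [0.55270999 0.01788325] button [ 0.56426796 -0.1174549 ]
button seen (z.1) [ 0.56649475 -0.11820576  0.1       ]
tip r 0.0489280970778513 theta 61.9777007854627
t 0.5 tcp [0.2099 0.5353 0.2387] F [-0.81  0.27  1.11] -> [0.5557 0.0691 0.2   ]
shift [-1.2304 -0.7695  0.0967] turn [-0.    -0.    -0.522] mm [-492.2 -307.8   38.7] deg [ -0.   -0.  -62.6]
[[334.41083908 209.76806699]]
```

step_arm --increments '[[[-0.6,-0.38,0.0],[0,0,-0.26],0],[[-0.6,-0.38,0.0],[0,0,-0.26],0],[[-0.6,-0.38,0.0],[0,0,-0.26],0],[[-0.6,-0.38,0.0],[0,0,-0.26],0],[[-0.6,-0.38,0.0],[0,0,-0.26],0]]' --squeeze 20

```text
time: 1.12
tcp_pos: [0.3789, 0.3044, 0.239]
orientation: [0.0, -0.085, 0.996, 0.0]
ft_force: [0.7, 0.9, 0.2]
opening: 0.04
finger_force: 0.0
```

```bash
python3 - <<'E'
from h import *
xy,a=finger(60,12); plan(xy,.17,a)
E
```

```text
t 1.125 tcp [0.3789 0.3044 0.239 ] F [0.73 0.9  0.23] -> [0.5557 0.0691 0.17  ]
shift [-0.3354 -0.6549  0.1728] turn [-1.00e-04  4.00e-04 -2.62e-01] mm [-134.2 -262.    69.1] deg [ -0.    0.1 -31.4]
```

step_arm --increments '[[[-0.335,-0.655,0.1],[0,0,-0.262],0],[[-0.335,-0.655,0.1],[0,0,-0.262],0],[[-0.335,-0.655,0.1],[0,0,-0.262],0],[[-0.335,-0.655,0.1],[0,0,-0.262],0],[[-0.335,-0.655,0.1],[0,0,-0.262],0]]'

```text
time: 1.75
tcp_pos: [0.553, 0.0725, 0.1994]
orientation: [0.0, -0.352, 0.936, -0.0]
ft_force: [0.5, 1.0, 0.4]
opening: 0.0008
finger_force: 0.0
```

```bash
python3 - <<'E'
from h import *
xy,a=finger(60,12); plan(xy,.099,a)
im=cams.grab_frame("wrist"); cv2.imwrite("pics/w1.png",im)
ax=b2w([-.005,.045])
print("proj axis",proj("wrist",[*ax,.108]).round(),"stud2/4",proj("wrist",[[*b2w([-.005+.066*np.sin(k),.045+.066*np.cos(k)]),.0855] for k in np.radians([60,120])]).round())
E
```

```text
t 1.75 tcp [0.553  0.0725 0.1994] F [0.55 0.95 0.35] -> [0.5557 0.0691 0.099 ]
shift [ 0.0007 -0.0107  0.2509] turn [-0.0002  0.0004  0.0002] mm [  0.3  -4.3 100.4] deg [-0.  0.  0.]
proj axis [[267. 160.]] stud2/4 [[275. 234.]
 [200. 196.]]
```

View pics/w1.png

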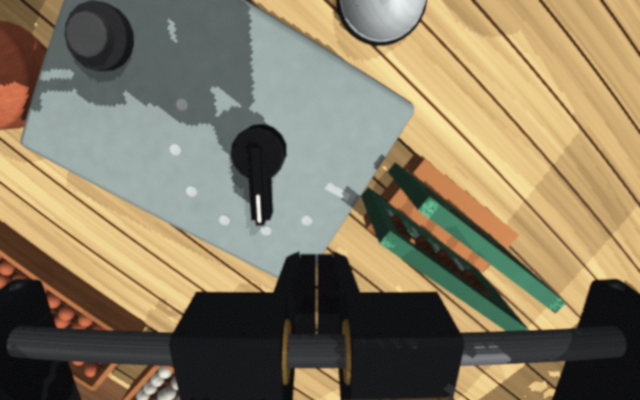

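The wrist view shows the hub at (259,150), the pointer aimed at stud 2 (266,231), stud 4 at (191,191) and the closed fingers at (316,262). The arm was still settling when the picture was taken, so I'll re-check the projection with the pose read first.

```bash
python3 - <<'E'
from h import *
c=cam("wrist"); im=cams.grab_frame("wrist")
g=im.astype(int).sum(2)
pr=proj("wrist",[[*b2w([-.005+.066*np.sin(k),.045+.066*np.cos(k)]),.0855] for k in np.radians([30,60,90,120,150])],c)
W=[];M=[]
for k,p in zip([30,60,90,120,150],pr):
    u,v=p.round().astype(int); w=g[v-14:v+15,u-14:u+15]; m=w>np.median(w)+70
    n,l,s,ce=cv2.connectedComponentsWithStats(m.astype(np.uint8)); 
    print(k,p.round(1),[(ce[i]+[u-14,v-14]).round(1).tolist()+[int(s[i,4])] for i in range(1,n) if s[i,4]>15])
s=env.sense();print(s["time"],s["tcp_pos"])
xy,a=finger(60,12); plan(xy,.099,a)
E
```

```text
30 [315.3 224.1] [[315.6, 222.8, 73]]
60 [274.6 234.3] [[274.9, 233.0, 67]]
90 [233.2 224.2] [[233.1, 222.8, 73]]
120 [200.3 195.7] [[200.0, 193.8, 80]]
150 [184.2 154.3] [[183.9, 152.1, 93]]
1.85 [0.55434347 0.06927327 0.19843946]
t 1.85 tcp [0.5543 0.0693 0.1984] F [-1.02  0.24  0.24] -> [0.5557 0.0691 0.099 ]
shift [-0.0025 -0.0024  0.2486] turn [-0.0006 -0.0004 -0.0027] mm [-1.  -0.9 99.4] deg [-0.1 -0.  -0.3]
```

step_arm --increments '[[[0,0,0.12],[0,0,0],0],[[0,0,0.2],[0,0,0],0],[[0,0,0.245],[0,0,0],0],[[0,0,0.245],[0,0,0],0]]'

```text
time: 2.35
tcp_pos: [0.551, 0.0747, 0.1005]
orientation: [-0.001, -0.352, 0.936, 0.0]
ft_force: [0.5, 0.3, -0.6]
opening: 0.0004
finger_force: 0.0
```

```bash
python3 - <<'E'
from h import *
for th,g in [(60,12),(60,1),(68,0),(76,0),(80,0)]:
    xy,a=finger(th,g); plan(xy,.099,a)
E
```

```text
t 2.35 tcp [0.551  0.0747 0.1005] F [ 0.53  0.34 -0.56] -> [0.5557 0.0691 0.099 ]
shift [ 0.0004 -0.0184  0.0036] turn [ 0.0008 -0.0007  0.0002] mm [ 0.2 -7.4  1.5] deg [ 0.1 -0.1  0. ]
t 2.35 tcp [0.551  0.0747 0.1005] F [ 0.53  0.34 -0.56] -> [0.563  0.0608 0.099 ]
shift [ 0.0004 -0.0459  0.0036] turn [ 0.0008 -0.0007  0.0002] mm [  0.2 -18.4   1.4] deg [ 0.1 -0.1  0. ]
t 2.35 tcp [0.551  0.0747 0.1005] F [ 0.53  0.34 -0.56] -> [0.5694 0.0581 0.099 ]
shift [-0.0072 -0.0616  0.0035] turn [ 0.0007 -0.0008  0.0669] mm [ -2.9 -24.6   1.4] deg [ 0.1 -0.1  8. ]
t 2.35 tcp [0.551  0.0747 0.1005] F [ 0.53  0.34 -0.56] -> [0.5748 0.0554 0.099 ]
shift [-0.013  -0.0756  0.0035] turn [ 0.0007 -0.0008  0.1336] mm [ -5.2 -30.2   1.4] deg [ 0.1 -0.1 16. ]
t 2.35 tcp [0.551  0.0747 0.1005] F [ 0.53  0.34 -0.56] -> [0.5774 0.0538 0.099 ]
shift [-0.0151 -0.0829  0.0035] turn [ 0.0006 -0.0009  0.1669] mm [ -6.  -33.2   1.4] deg [ 0.1 -0.1 20. ]
```

step_arm --increments '[[[0,-0.02,0.003],[0,0,0],0],[[0,-0.035,0.003],[0,0,0],0],[[0,-0.045,0.003],[0,0,0],0],[[0,-0.045,0.003],[0,0,0],0]]'

```text
time: 2.85
tcp_pos: [0.5643, 0.0603, 0.1005]
orientation: [0.0, -0.352, 0.936, -0.0]
ft_force: [0.5, 0.5, -0.1]
opening: 0.0003
finger_force: 0.0
```

```bash
python3 - <<'E'
from h import *
for th,g in [(60,1),(66,0),(72,0),(78,0)]:
    xy,a=finger(th,g); plan(xy,.099,a)
E
```

```text
t 2.85 tcp [0.5643 0.0603 0.1005] F [ 0.51  0.47 -0.14] -> [0.563  0.0608 0.099 ]
shift [0.0016 0.0031 0.0039] turn [-0.0003  0.0003 -0.0003] mm [0.6 1.2 1.5] deg [-0.  0. -0.]
t 2.85 tcp [0.5643 0.0603 0.1005] F [ 0.51  0.47 -0.14] -> [0.568  0.0587 0.099 ]
shift [-0.0043 -0.0092  0.0039] turn [-0.0003  0.0003  0.0497] mm [-1.7 -3.7  1.6] deg [-0.  0.  6.]
t 2.85 tcp [0.5643 0.0603 0.1005] F [ 0.51  0.47 -0.14] -> [0.5722 0.0568 0.099 ]
shift [-0.0092 -0.0195  0.0039] turn [-0.0003  0.0003  0.0997] mm [-3.7 -7.8  1.6] deg [-0.  0. 12.]
t 2.85 tcp [0.5643 0.0603 0.1005] F [ 0.51  0.47 -0.14] -> [0.5761 0.0546 0.099 ]
shift [-0.013  -0.0302  0.0039] turn [-0.0003  0.0003  0.1497] mm [ -5.2 -12.1   1.6] deg [-0.  0. 18.]
```

step_arm --increments '[[[-0.002,-0.005,0],[0,0,0.025],0],[[-0.0045,-0.0095,0],[0,0,0.05],0],[[-0.007,-0.0145,0],[0,0,0.075],0],[[-0.009,-0.0195,0],[0,0,0.1],0],[[-0.009,-0.0195,0],[0,0,0.1],0]]'

```text
time: 3.48
tcp_pos: [0.5714, 0.0575, 0.1001]
orientation: [-0.0, -0.253, 0.968, 0.0]
ft_force: [-1.6, 1.0, 0.4]
opening: 0.0004
finger_force: 0.8
```

```bash
python3 - <<'E'
from h import *
for th,g in [(72,0),(78,0),(84,0)]:
    xy,a=finger(th,g); plan(xy,.1,a)
im=cams.grab_frame("wrist"); cv2.imwrite("pics/w2.png",im[90:390,150:490])
E
```

```text
t 3.475 tcp [0.5714 0.0575 0.1001] F [-1.62  1.    0.38] -> [0.5722 0.0568 0.1   ]
shift [-0.001  -0.0024  0.0003] turn [ 0.0003 -0.0001  0.0003] mm [-0.4 -1.   0.1] deg [ 0. -0.  0.]
t 3.475 tcp [0.5714 0.0575 0.1001] F [-1.62  1.    0.38] -> [0.5761 0.0546 0.1   ]
shift [-0.0069 -0.0122  0.0002] turn [ 0.0003 -0.0001  0.0503] mm [-2.7 -4.9  0.1] deg [ 0. -0.  6.]
t 3.475 tcp [0.5714 0.0575 0.1001] F [-1.62  1.    0.38] -> [0.5798 0.0519 0.1   ]
shift [-0.0117 -0.0225  0.0002] turn [ 3.000e-04 -1.000e-04  1.003e-01] mm [-4.7 -9.   0.1] deg [ 0. -0. 12.]
```

View pics/w2.png

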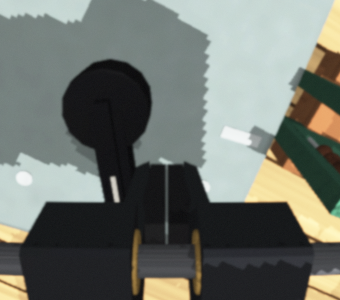

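The crop shows the finger's side just touching the pointer near its tip. The pointer is at about 65°, lagging the finger angle by about 7°, so the fingertip is slimmer than I assumed. I'll use a half-width of about 13 mm and keep pushing.

```bash
sed -i 's/half=17.5/half=13/' h.py; python3 - <<'E'
from h import *
for th,g in [(66,0),(70,0),(74,0),(78,0)]:
    xy,a=finger(th,g); plan(xy,.1,a)
E
```

```text
t 3.525 tcp [0.5714 0.0575 0.1001] F [-1.27  1.41  0.41] -> [0.5706 0.055  0.1   ]
shift [ 0.0047 -0.0044  0.0002] turn [ 0.0002 -0.0001 -0.0494] mm [ 1.9 -1.8  0.1] deg [ 0.  -0.  -5.9]
t 3.525 tcp [0.5714 0.0575 0.1001] F [-1.27  1.41  0.41] -> [0.5731 0.0536 0.1   ]
shift [ 0.0008 -0.0105  0.0002] turn [ 0.0002 -0.0001 -0.0161] mm [ 0.3 -4.2  0.1] deg [ 0.  -0.  -1.9]
t 3.525 tcp [0.5714 0.0575 0.1001] F [-1.27  1.41  0.41] -> [0.5756 0.0521 0.1   ]
shift [-0.0027 -0.0167  0.0002] turn [ 0.0002 -0.0001  0.0172] mm [-1.1 -6.7  0.1] deg [ 0.  -0.   2.1]
t 3.525 tcp [0.5714 0.0575 0.1001] F [-1.27  1.41  0.41] -> [0.5779 0.0505 0.1   ]
shift [-0.0057 -0.0233  0.0002] turn [ 0.0002 -0.0001  0.0506] mm [-2.3 -9.3  0.1] deg [ 0.  -0.   6.1]
```

step_arm --increments '[[[0.001,-0.005,0],[0,0,-0.016],0],[[0.001,-0.0105,0],[0,0,-0.016],0],[[-0.001,-0.0135,0],[0,0,0],0],[[-0.0025,-0.0165,0],[0,0,0.017],0],[[-0.0025,-0.0165,0],[0,0,0.017],0]]'

```text
time: 4.15
tcp_pos: [0.5758, 0.0515, 0.1001]
orientation: [-0.0, -0.235, 0.972, -0.0]
ft_force: [-0.3, -0.9, -0.5]
opening: 0.0004
finger_force: 0.0
```

```bash
python3 - <<'E'
from h import *
for th,g in [(74,0),(76,0),(78,0),(80,0)]:
    xy,a=finger(th,g); plan(xy,.1,a)
E
```

```text
t 4.15 tcp [0.5758 0.0515 0.1001] F [-0.33 -0.94 -0.47] -> [0.5756 0.0521 0.1   ]
shift [-0.0003  0.0017  0.0002] turn [-0.0002 -0.0002 -0.0007] mm [-0.1  0.7  0.1] deg [-0.  -0.  -0.1]
t 4.15 tcp [0.5758 0.0515 0.1001] F [-0.33 -0.94 -0.47] -> [0.5768 0.0513 0.1   ]
shift [-0.002  -0.0015  0.0002] turn [-0.0002 -0.0002  0.016 ] mm [-0.8 -0.6  0.1] deg [-0.  -0.   1.9]
t 4.15 tcp [0.5758 0.0515 0.1001] F [-0.33 -0.94 -0.47] -> [0.5779 0.0505 0.1   ]
shift [-0.0036 -0.0047  0.0002] turn [-0.0002 -0.0002  0.0326] mm [-1.4 -1.9  0.1] deg [-0.  -0.   3.9]
t 4.15 tcp [0.5758 0.0515 0.1001] F [-0.33 -0.94 -0.47] -> [0.579  0.0496 0.1   ]
shift [-0.005  -0.008   0.0002] turn [-0.0002 -0.0001  0.0493] mm [-2.  -3.2  0.1] deg [-0.  -0.   5.9]
```

Force dropped to zero, so it has probably snapped. I'll look.

```bash
python3 - <<'E'
from h import *
c=cam("wrist"); im=cams.grab_frame("wrist"); cv2.imwrite("pics/w3.png",im[90:390,100:440])
ax=b2w([-.005,.045]); x,y,a=box()
for th in (60,75,90,120):
    ph=a+np.radians(90-th); print(th,(proj("wrist",[*(ax+.045*np.array([np.cos(ph),np.sin(ph)])),.114],c)[0]-[100,90]).round())
for th in (90,98,104,108):
    xy,a_=finger(th,0 if th>90 else 2); plan(xy,.1,a_)
E
```

```text
60 [197. 212.]
75 [171. 214.]
90 [145. 211.]
120 [ 97. 187.]
t 4.2 tcp [0.5757 0.0515 0.1   ] F [-0.62 -0.21 -0.08] -> [0.5837 0.0465 0.1   ]
shift [-0.0122 -0.0204  0.0001] turn [-0.0002 -0.0002  0.1329] mm [-4.9 -8.2  0.1] deg [-0.  -0.  15.9]
t 4.2 tcp [0.5757 0.0515 0.1   ] F [-0.62 -0.21 -0.08] -> [0.5875 0.0399 0.1   ]
shift [-0.0131 -0.0394  0.0001] turn [-0.0002 -0.0002  0.1996] mm [ -5.2 -15.8   0.1] deg [-0.  -0.  23.9]
t 4.2 tcp [0.5757 0.0515 0.1   ] F [-0.62 -0.21 -0.08] -> [0.5896 0.0361 0.1   ]
shift [-0.0135 -0.0502  0.0001] turn [-2.000e-04 -1.000e-04  2.496e-01] mm [ -5.4 -20.1   0.1] deg [-0.  -0.  29.9]
t 4.2 tcp [0.5757 0.0515 0.1   ] F [-0.62 -0.21 -0.08] -> [0.5908 0.0335 0.1   ]
shift [-0.0131 -0.0574  0.0001] turn [-2.000e-04 -1.000e-04  2.829e-01] mm [ -5.2 -22.9   0.1] deg [-0.  -0.  33.9]
```

View pics/w3.png

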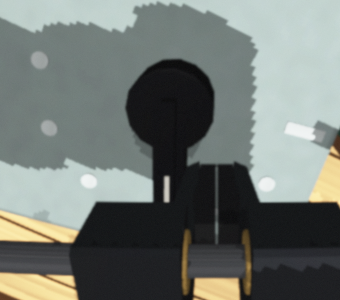

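The pale line ends at (167,190), which puts the pointer at about 76°. It's balanced near the midpoint, so it needs a bit more push.

step_arm --increments '[[[-0.003,-0.003,0],[0,0,0.02],0],[[-0.0045,-0.006,0],[0,0,0.038],0],[[-0.006,-0.009,0],[0,0,0.055],0],[[-0.006,-0.009,0],[0,0,0.055],0]]'

```text
time: 4.7
tcp_pos: [0.5795, 0.0497, 0.1001]
orientation: [0.0, -0.179, 0.984, -0.0]
ft_force: [-0.5, -0.6, -0.4]
opening: 0.0007
finger_force: 0.0
```

```bash
python3 - <<'E'
from h import *
c=cam("wrist"); im=cams.grab_frame("wrist")
ax=b2w([-.005,.045]); x,y,a=box()
# brightness along the pale line for candidate angles
g=im.astype(float).mean(2)
rs=np.linspace(.026,.047,22)
sc=[]
for th in range(55,130):
    ph=a+np.radians(90-th); u=np.array([np.cos(ph),np.sin(ph)])
    p=proj("wrist",[[*(ax+r*u),.114] for r in rs],c); v=cv2.remap(g.astype(np.float32),p[:,:1].astype(np.float32),p[:,1:].astype(np.float32),1).ravel()
    sc.append((th,v.round().astype(int)[::3].tolist()))
for s in sc[13:45:2]: print(s)
cv2.imwrite("pics/w4.png",im[90:390,100:440])
for th,gp in [(90,3),(90,0),(98,0),(104,0)]:
    xy,a_=finger(th,gp); plan(xy,.1,a_)
E
```

```text
(68, [172, 28, 24, 22, 23, 23, 23, 22])
(70, [195, 100, 24, 22, 23, 22, 21, 24])
(72, [181, 175, 43, 22, 22, 23, 24, 20])
(74, [83, 161, 159, 25, 23, 23, 23, 23])
(76, [21, 64, 143, 132, 23, 23, 24, 23])
(78, [20, 20, 28, 120, 94, 24, 23, 23])
(80, [20, 18, 18, 19, 47, 22, 23, 24])
(82, [19, 19, 19, 19, 20, 24, 24, 22])
(84, [17, 18, 17, 19, 19, 24, 24, 24])
(86, [19, 19, 17, 17, 17, 24, 23, 22])
(88, [59, 55, 44, 38, 34, 23, 24, 22])
(90, [145, 183, 181, 179, 178, 23, 23, 23])
(92, [157, 187, 178, 174, 159, 23, 22, 24])
(94, [75, 69, 44, 32, 24, 24, 23, 25])
(96, [20, 19, 18, 21, 19, 24, 22, 24])
(98, [20, 20, 20, 19, 21, 23, 23, 24])
t 4.75 tcp [0.5795 0.0497 0.1001] F [ 0.02  1.22 -0.38] -> [0.5835 0.0474 0.1   ]
shift [-0.0075 -0.0088  0.0002] turn [-0.     -0.      0.0781] mm [-3.  -3.5  0.1] deg [-0.  -0.   9.4]
t 4.75 tcp [0.5795 0.0497 0.1001] F [ 0.02  1.22 -0.38] -> [0.5841 0.0445 0.1   ]
shift [-0.0063 -0.0162  0.0002] turn [-0.     -0.      0.0781] mm [-2.5 -6.5  0.1] deg [-0.  -0.   9.4]
t 4.75 tcp [0.5795 0.0497 0.1001] F [ 0.02  1.22 -0.38] -> [0.5875 0.0399 0.1   ]
shift [-0.0102 -0.0301  0.0002] turn [-0.     -0.      0.1448] mm [ -4.1 -12.    0.1] deg [-0.  -0.  17.4]
t 4.75 tcp [0.5795 0.0497 0.1001] F [ 0.02  1.22 -0.38] -> [0.5896 0.0361 0.1   ]
shift [-0.0118 -0.0407  0.0002] turn [-0.     -0.      0.1948] mm [ -4.7 -16.3   0.1] deg [-0.  -0.  23.4]
```

View pics/w4.png

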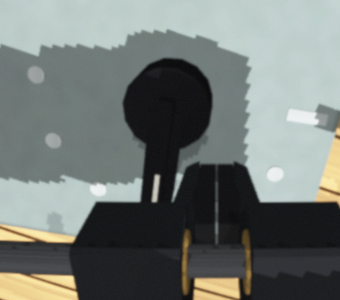

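The pale-line scan gives about 91° and the picture shows a gap between finger and pointer. It has clicked into stud 3, so I'll push on towards 104°.

step_arm --increments '[[[-0.0063,-0.0125,0],[0,0,0.078],0],[[-0.0065,-0.0165,0],[0,0,0.08],0],[[-0.0085,-0.0235,0],[0,0,0.112],0],[[-0.01,-0.03,0],[0,0,0.145],0],[[-0.0115,-0.0385,0],[0,0,0.185],0]]'

```text
time: 5.38
tcp_pos: [0.5893, 0.0375, 0.1002]
orientation: [0.0, 0.013, 1.0, 0.0]
ft_force: [1.3, 1.8, -0.1]
opening: 0.0005
finger_force: 0.8
```

```bash
cat >> h.py <<'E'
def scan():
    c=cam("wrist"); im=cams.grab_frame("wrist"); ax=b2w([-.005,.045]); x,y,a=box(); g=im.astype(np.float32).mean(2)
    out=[]
    for th in range(60,150):
        ph=a+np.radians(90-th); u=np.array([np.cos(ph),np.sin(ph)])
        p=proj("wrist",[[*(ax+r*u),.114] for r in np.linspace(.024,.036,8)],c).astype(np.float32)
        out.append(np.median(cv2.remap(g,p[:,:1],p[:,1:],1)))
    i=np.argsort(out)[::-1][:8]; print("theta cand",[(int(60+k),int(out[k])) for k in sorted(i)]); return im
E
python3 - <<'E'
from h import *
s=env.sense();print(s["ft_force"])
scan()
for th,gp in [(104,0),(106,0),(108,0),(110,0)]:
    xy,a_=finger(th,gp); plan(xy,.1,a_)
E
```

```text
[ 1.26687249  1.83308954 -0.09046314]
theta cand [(102, 115), (103, 171), (104, 188), (105, 164), (130, 111), (131, 112), (132, 111), (133, 112)]
t 5.425 tcp [0.5895 0.037  0.1002] F [ 0.63  1.   -0.87] -> [0.5896 0.0361 0.1   ]
shift [-0.0003 -0.0023  0.0006] turn [0.0002 0.0003 0.0086] mm [-0.1 -0.9  0.2] deg [0. 0. 1.]
t 5.425 tcp [0.5895 0.037  0.1002] F [ 0.63  1.   -0.87] -> [0.5903 0.0348 0.1   ]
shift [-0.0019 -0.0055  0.0006] turn [0.0002 0.0003 0.0253] mm [-0.8 -2.2  0.2] deg [0. 0. 3.]
t 5.425 tcp [0.5895 0.037  0.1002] F [ 0.63  1.   -0.87] -> [0.5908 0.0335 0.1   ]
shift [-0.0035 -0.0087  0.0006] turn [0.0002 0.0003 0.0419] mm [-1.4 -3.5  0.2] deg [0. 0. 5.]
t 5.425 tcp [0.5895 0.037  0.1002] F [ 0.63  1.   -0.87] -> [0.5913 0.0322 0.1   ]
shift [-0.0049 -0.012   0.0006] turn [0.0002 0.0003 0.0586] mm [-1.9 -4.8  0.2] deg [0. 0. 7.]
```

Pointer at about 103.5°. I'll nudge it about 4° more, slowly.

step_arm --increments '[[[-0.001,-0.003,0],[0,0,0.013],0],[[-0.002,-0.0055,0],[0,0,0.025],0],[[-0.003,-0.0075,0],[0,0,0.035],0],[[-0.003,-0.0075,0],[0,0,0.035],0]]'

```text
time: 5.92
tcp_pos: [0.5901, 0.0338, 0.1]
orientation: [-0.0, 0.051, 0.999, -0.0]
ft_force: [-0.5, 0.5, -0.4]
opening: -0.0
finger_force: 0.0
```

```bash
python3 - <<'E'
from h import *
print(env.sense()["ft_force"]); scan()
for th,gp in [(104,0),(108,0),(110,0)]:
    xy,a_=finger(th,gp); plan(xy,.1,a_)
E
```

```text
[-0.46539119  0.45527443 -0.41736368]
theta cand [(109, 112), (110, 168), (111, 185), (112, 170), (127, 109), (131, 108), (139, 109), (140, 108)]
t 5.975 tcp [0.5901 0.0338 0.1   ] F [-1.22  1.08  0.21] -> [0.5896 0.0361 0.1   ]
shift [ 0.0018  0.0056 -0.0001] turn [-0.0001 -0.0002 -0.0251] mm [ 0.7  2.2 -0. ] deg [-0. -0. -3.]
t 5.975 tcp [0.5901 0.0338 0.1   ] F [-1.22  1.08  0.21] -> [0.5908 0.0335 0.1   ]
shift [-0.0018 -0.0006 -0.0001] turn [-0.0001 -0.0002  0.0082] mm [-0.7 -0.2 -0. ] deg [-0. -0.  1.]
t 5.975 tcp [0.5901 0.0338 0.1   ] F [-1.22  1.08  0.21] -> [0.5913 0.0322 0.1   ]
shift [-0.0035 -0.0038 -0.0001] turn [-0.0001 -0.0002  0.0249] mm [-1.4 -1.5 -0. ] deg [-0. -0.  3.]
```

step_arm --increments '[[[0,0,0],[0,0,0],0],[[0,0,0],[0,0,0],0]]'

```text
time: 6.22
tcp_pos: [0.5902, 0.0339, 0.1001]
orientation: [-0.0, 0.051, 0.999, -0.0]
ft_force: [-0.6, 0.0, 0.5]
opening: 0.0007
finger_force: 0.0
```

```bash
python3 - <<'E'
from h import *
im=scan(); cv2.imwrite("pics/w5.png",im[60:360,100:440]); xy,a_=finger(110,20); plan(xy,.1,a_)
E
```

```text
theta cand [(121, 148), (122, 182), (123, 180), (124, 130), (139, 108), (145, 108), (147, 108), (148, 108)]
t 6.275 tcp [0.5902 0.034  0.1001] F [-0.03  0.31  0.77] -> [0.5944 0.0519 0.1   ]
shift [-0.0058  0.0457  0.0002] turn [-0.     -0.      0.0248] mm [-2.3 18.3  0.1] deg [-0. -0.  3.]
```

View pics/w5.png

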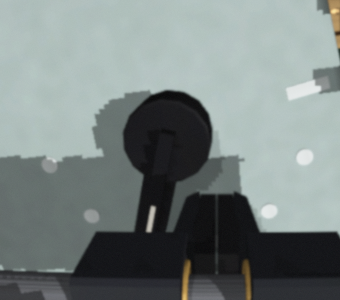

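The scan gives about 122° (it read 91° at stud 3), so the pointer is at stud 4 and clear of the finger. I'll back off and lift.

step_arm --increments '[[[-0.003,0.045,0],[0,0,0],0],[[-0.003,0.045,-0.05],[0,0,0],0],[[-0.003,0.045,-0.2],[0,0,0],0],[[-0.003,0.045,-0.2],[0,0,0],0]]'

```text
time: 6.78
tcp_pos: [0.5973, 0.0518, 0.1873]
orientation: [0.006, 0.05, 0.999, -0.0]
ft_force: [-0.1, -1.0, -0.4]
opening: 0.0005
finger_force: 0.0
```

```bash
python3 - <<'E'
from h import *
scan(); plan(b2w([-.02,-.09]),.16,101.2); plan(b2w([-.02,-.09]),.16,80)
E
```

```text
theta cand [(60, 168), (61, 169), (62, 168), (63, 168), (64, 168), (65, 168), (66, 167), (80, 166)]
t 6.825 tcp [0.5955 0.0519 0.1843] F [ 0.22  0.38 -0.27] -> [ 0.5643 -0.1175  0.16  ]
shift [ 0.0356 -0.429   0.0605] turn [-0.0006  0.0033 -0.1415] mm [  14.2 -171.6   24.2] deg [ -0.1   0.4 -17. ]
t 6.825 tcp [0.5955 0.0519 0.1843] F [ 0.22  0.38 -0.27] -> [ 0.5643 -0.1175  0.16  ]
shift [ 0.0356 -0.429   0.0605] turn [0.0001 0.0034 0.0352] mm [  14.2 -171.6   24.2] deg [0.  0.4 4.2]
```

step_arm --increments '[[[0.036,-0.429,0.0],[0,0,0],0],[[0.036,-0.429,0.0],[0,0,0],0],[[0.036,-0.429,0.0],[0,0,0],0],[[0.036,-0.429,0.0],[0,0,0],0],[[0.036,-0.429,0.0],[0,0,0],0]]'

```text
time: 7.45
tcp_pos: [0.5612, -0.1169, 0.1795]
orientation: [-0.001, 0.051, 0.999, 0.0]
ft_force: [-0.2, 0.3, 0.4]
opening: 0.0006
finger_force: 0.0
```

```bash
python3 - <<'E'
from h import *
im=cams.grab_frame("top"); cv2.imwrite("pics/top2.png",cv2.resize(im[130:290,250:460],None,fx=3.7,fy=3.7,interpolation=cv2.INTER_CUBIC))
a=cv2.imread("pics/top1.png")
print("stud shift check: diff left box edge",np.abs(im[175:255,293:312].astype(int)-a[175:255,293:312]).mean())
c=cam("wrist"); im=cams.grab_frame("wrist"); cv2.imwrite("pics/w6.png",im)
print("button proj",proj("wrist",[*b2w([-.02,-.09]),.1],c).round())
for r in regions_of("wrist","power_button_top")[:2]: print(r["score"],r["pixel"],r["mask"].sum(),[ray("wrist",r["pixel"],z,c).round(4) for z in (.095,.105)])
plan(b2w([-.02,-.09]),.12,79.2+11.2)
E
```

```text
stud shift check: diff left box edge 10.810964912280701
button proj [[315. 217.]]
0.76 [313.4, 216.6] 1451 [array([ 0.566 , -0.1187,  0.095 ]), array([ 0.5622, -0.1182,  0.105 ])]
t 7.6 tcp [ 0.5616 -0.1161  0.1798] F [-0.39  0.12  0.1 ] -> [ 0.5643 -0.1175  0.12  ]
shift [-0.007  -0.0028  0.1495] turn [ 0.0002 -0.0003 -0.0509] mm [-2.8 -1.1 59.8] deg [ 0.  -0.  -6.1]
```

View pics/top2.png

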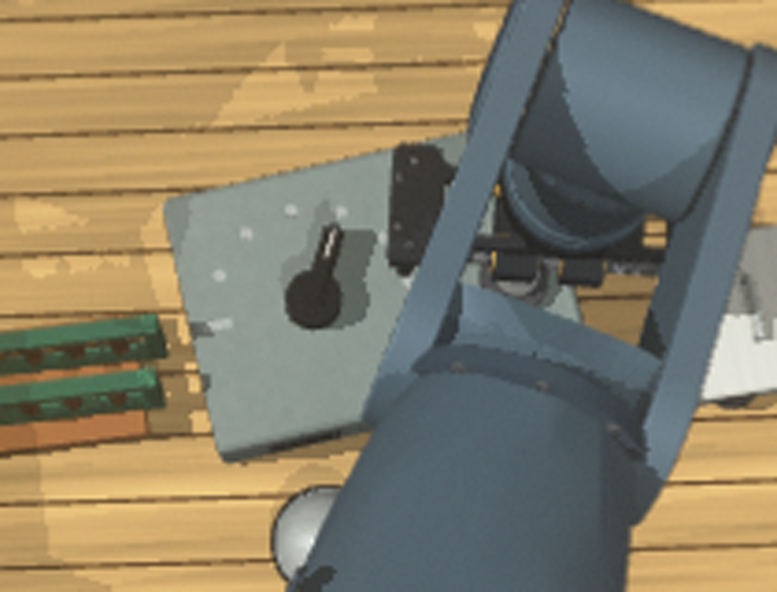

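View pics/w6.png

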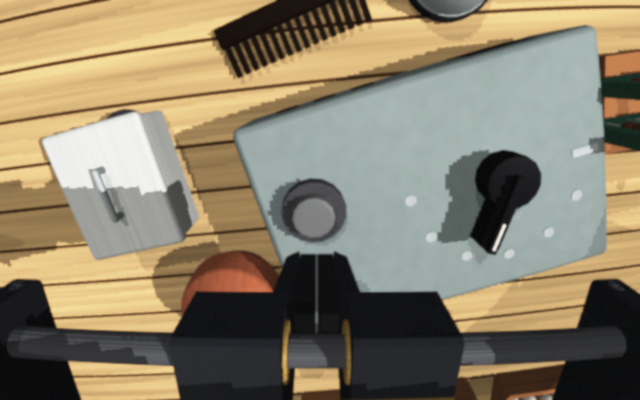

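The top crop shows the pointer line at (333,240) aimed at stud 4 (341,212), with the box unmoved. The wrist view agrees and shows the button at (314,215), which matches its projection. I'll descend over the button.

step_arm --increments '[[[-0.008,-0.004,0.08],[0,0,0],0],[[-0.008,-0.004,0.15],[0,0,0],0],[[-0.008,-0.004,0.15],[0,0,0],0]]'

```text
time: 7.98
tcp_pos: [0.563, -0.1175, 0.1178]
orientation: [-0.002, 0.05, 0.999, 0.001]
ft_force: [0.5, -1.4, 0.2]
opening: 0.0008
finger_force: 0.0
```

step_arm --increments '[[[0,0,0.01],[0,0,0],0],[[0,0,0.02],[0,0,0],0],[[0,0,0.03],[0,0,0],0],[[0,0,0.03],[0,0,0],0]]'

```text
time: 8.48
tcp_pos: [0.5646, -0.1194, 0.1081]
orientation: [-0.0, 0.051, 0.999, 0.0]
ft_force: [0.3, -0.1, 0.6]
opening: 0.0004
finger_force: 0.0
```

step_arm --increments '[[[0,0.004,0.005],[0,0,0],0],[[0,0.004,0.01],[0,0,0],0],[[0,0.004,0.015],[0,0,0],0],[[0,0.004,0.015],[0,0,0],0]]'

```text
time: 8.98
tcp_pos: [0.5652, -0.118, 0.1024]
orientation: [0.0, 0.051, 0.999, -0.0]
ft_force: [-0.1, -0.1, 4.6]
opening: 0.0003
finger_force: 2.1
```

step_arm --increments '[[[0,0,0.003],[0,0,0],0],[[0,0,0.006],[0,0,0],0],[[0,0,0.006],[0,0,0],0]]'

```text
time: 9.35
tcp_pos: [0.5652, -0.1181, 0.1013]
orientation: [0.0, 0.051, 0.999, -0.0]
ft_force: [-3.8, 0.3, 14.3]
opening: 0.0007
finger_force: 7.0
```

step_arm --increments '[[[0,0,0.002],[0,0,0],0],[[0,0,0.002],[0,0,0],0]]'

```text
time: 9.6
tcp_pos: [0.5653, -0.1181, 0.1012]
orientation: [0.0, 0.051, 0.999, -0.0]
ft_force: [-6.9, 1.8, 18.5]
opening: 0.0007
finger_force: 9.5
```

step_arm --increments '[[[0,0,-0.03],[0,0,0],0],[[0,0,-0.1],[0,0,0],0],[[0,0,-0.2],[0,0,0],0],[[0,0,-0.2],[0,0,0],0],[[0,0,-0.2],[0,0,0],0]]'

```text
time: 10.22
tcp_pos: [0.5641, -0.1174, 0.1779]
orientation: [-0.001, 0.051, 0.999, 0.0]
ft_force: [0.2, 0.1, -0.3]
opening: 0.0007
finger_force: 0.0
```

```bash
python3 - <<'E'
from h import *
print(env.sense()["tcp_pos"],env.sense()["ft_force"])
im=cams.grab_frame("wrist"); cv2.imwrite("pics/w7.png",im)
E
```

```text
[ 0.56412225 -0.11741501  0.17788694] [ 0.22014583  0.0552379  -0.28536184]
```

View pics/w7.png

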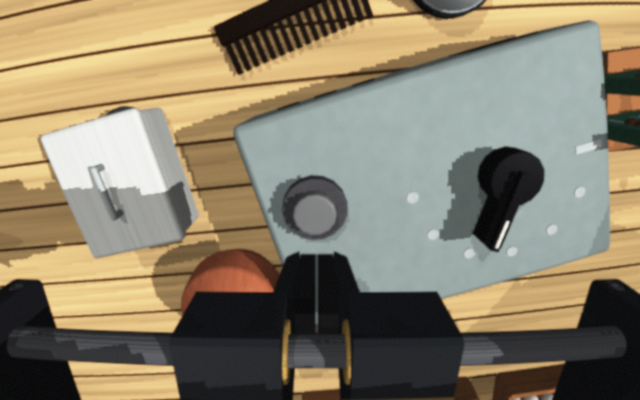

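```bash
python3 -c "
from rig import env
print(env.job_done())"
```

```text
the job is handed in; nothing more can be done
None
```

The pointer was pushed click by click from stud 2 to rest at stud 4, then the button was pressed to a hard stop (18.5 N) and came back up; I inferred "fully in" from force and height, and the job is handed in at about 10 s with the arm clear and the box where it stood.

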